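Clamp the wax block and hold the magnifier over it

ROBOT

A 7-joint arm with a two-finger parallel gripper is mounted at the origin on the work surface. World frame = base frame: x ahead of the robot, y to its left, z up, the work surface at z = 0. Lengths are in m, angles in degrees, forces in N, time in s.
With the tool pointing down it reaches from about 0.425 to 0.875 m from the base axis. Payload 4.7 kg.
Tool frame: the origin (TCP) lies midway between the tips of the shut fingers; the grasp point (between the pads) lies 19 mm behind it (ctrl.grasp_offset is the distance from the TCP to the grasp point, in m); z points along the fingers, y is the line along which they close (so a half turn about z gives the same grasp; the last joint's range is limited). The gripper opens to 87 mm and grips with 3 to 60 N. Pads are 19 mm wide; open, the fingers measure 117 mm over their backs; the gripper's body (75 mm by 190 mm) begins 51 mm behind the grasp point.
Start: joints at [76.553, 18.392, -4.016, 83.108, 1.295, 78.541, -3.26], TCP at [0.16, -0.63, 0.183] pointing down, gripper open.
Joint ranges: [-163.93, 163.93], [-17.29, 119.83], [-79.2, 71.16], [3.27, 140.29], [-89.18, 269.18], [5.43, 117.66], [-154.24, 154.24]. Speed limits (degrees/s): [147.25, 147.25, 180, 180, 180, 180, 180].

INTERFACE

Orientations are given as a 3x3 rotation matrix whose columns are the frame's x, y, z axes.
In Python, from bench import ctrl gives the robot as it stands.
- The arm moves only by the shell command python3 -m inch 'ROWS' [FORCE]. ROWS is JSON, a list of rows, each a list of 3 entries, a list of its own where there are three numbers: the finger opening in mm, from 0 to 87, then the shift along the tool's x, y, z in mm, then the turn, a rotation vector about the tool's x, y, z in rad. A call has 1 to 10 rows; each row is the pose to reach, as a shift and turn from the pose commanded when the call began, along the tool's axes at that moment; what a row does not reach only later rows make up. A row lasts 1/12 s, in which the tool goes at most 41.7 mm and 7.16 degrees, less where a joint would pass 70% of its speed; a pose out of reach is approached as far as the arm can. A call with a gripper value outside its range is refused whole. The fingers move at their own pace and stop on an object; FORCE is the grip in N (left out, the last holds). Time passes only in rows, so rows that repeat a pose let the fingers close. It gives the time, the measured TCP pose, the force, the opening and the grip force at its end, in the units of the state.
- ctrl.observe(): the state, without advancing time (a new reading comes with each control period).
- ctrl.grab_frame(name): name is "scene" or "top" or "wrist"; returns a dict with "frame" (480x640x3 uint8, blue, green, red), "depth" (480x640 float32, m along the optical axis (not along the pixel's ray), 0 where there is no reading), "mtx" (3x3 intrinsics, pixels), "extrinsics" (4x4, takes a point from camera to world coordinates). Camera axes: x right, y up, looking along -z (the intrinsics and any distortion apply to the point x, -y, -z); pixel columns grow to the right and rows downward; lengths in m; the calibration is good to about 2 mm. A picture is of the moment at which its call begins.
- ctrl.sign_off(): hands the job in; it is judged then, once.
The state is a dict: "time": time; "joint_positions": joint angles; "dq": joint speeds; "joint_torque": joint torques, N m; "ee_pos": TCP position; "tcp_rot": TCP orientation; "force": force on the tool from outside, world axes, zero at the start; "wrist_torque": the same for the moment, N m; "finger_gap": finger opening in m; "grip_force": force on a finger pad.
Only numpy, scipy, OpenCV 4.12 (cv2) and the standard library are available. Lean on these libraries where they do the work, as an engineer would, in place of code of your own. Each camera call takes 0.05 s, during which the arm holds its last target. There are 200 camera calls.

TASK

Turn the vise's crank clockwise (seen from the crank end) until the sliding jaw has the tissue cassette firmly clamped, then let go of the crank. Then pick up the rectangular magnifier, lift it over the row of slide boxes without touching them, and hold it still and level, centred over the wax block, its long side along the block's long side, with its underside about 15 mm above the wax and touching nothing. Finish there, still holding the magnifier in the gripper; leave the bottle, jar, brush and tray where they are.

Things in the scene. Friction and masses are not known exactly. Their poses are not given: they have to be found in the camera images.
- vise: Low steel vise fixed to the bench: base 155 x 90 mm, its 32 mm high top is the bed under the cassette. Origin: underside, below the centre of the clamped cassette; x from crank end to fixed jaw (face at x = +14 mm), z up. Jaws 70 mm wide, lips 41 mm, backs 50 mm above the bench; bearing block at x -85 to -67 mm, 58 mm high. Screw axis along x at y = 0, 41 mm above the bench.
- vise_jaw: The sliding jaw of the vise. Origin: bottom edge of its clamping face, in the middle; it slides along the vise's +x towards the fixed jaw, driven by the crank only.
- crank (a joint): Crank angle (rad, 0 to 3.2) about the vise's +x; grows clockwise seen from the crank end (robot's side); jaw advances 4 mm per rad. Handle stands at angle + 0.1 rad from the vise's +y towards up: starts low on the +y side, passes over the top to -y. Jaws meet the cassette near 2.6 rad; stiff stop near 2.65; 10 to 20 N at the handle is firm. Self-holding, friction 0.1 N m (3 N at the handle).
- crank_grip (a point): Middle of the crank's grey handle sleeve, which spins freely on its pin: 14 mm diameter, 36 mm long, lying along the vise's x axis, 38 mm off the screw's axis, 120 mm from the vise's origin towards -x. The crank arm (11 mm thick) is on its vise side, 26 mm from this point.
- cassette: White plastic tissue cassette, 28 mm (its x) x 40 mm (its y, long side) x 7 mm, with a cream wax block 22 x 32 mm, 11 mm high, on top; total height 18 mm; 20 to 40 g. Lies loose on the vise's bed between the jaws with a few mm of play. Origin: centre of its underside.
- face (a point): Centre of the wax block's top face, 18 mm above the cassette's underside (50 mm above the bench). Axes as the cassette's: y along the long side.
- magnifier: Hand magnifier: grey metal rectangular frame 64 (its x, long side) x 50 x 10 mm, clear lens 54 x 40 mm; 70 to 120 g; lies flat on the bench. Origin: centre of the frame's underside; z up. Straight white handle, 18 mm wide and high (6 to 24 mm above the underside), along x from -40 to -135 mm. Turned half round it serves as well.
- mag_grip (a point): Place to grip the magnifier's white handle, 66 mm from the lens centre towards -x, 15 mm above the underside of the frame. Axes as the magnifier's; grip across its y.
- slide_boxes: Row of three grey and white slide storage boxes on a tray, fixed, standing between vise and magnifier: 270 mm (its x) x 66 mm (y), 90 mm high. Origin: centre of its underside. To be passed over.
- bottle: Brown reagent bottle, 60 mm diameter, 130 mm tall, standing; origin at the centre of its underside. Leave alone.
- jar: Clear specimen jar with white lid, 54 mm diameter, 60 mm tall, standing; origin at the centre of its underside. Leave alone.
- brush: Flat brush with a wooden handle, about 200 mm long, lying at the far side; origin on its underside. Leave alone.
- tray: Open white plastic tray 80 x 110 mm, 28 mm high; origin at the centre of its underside. Leave alone.
There are look-alikes about, which are no part of the job. Leave any brown look-alike of the vise alone. What is shaped like the magnifier but green is not meant.

How it is judged:
By the outcome, as a careful person would: the job done as asked, in the order asked, and still so for the second after the job is handed in, while the arm keeps its last pose, push and grip.
It also fails if it takes over 70 s, if anything falls off the work surface, if the arm or the gripper's body presses on something with over 40 N, if the wrist force passes 120 N, or if a joint passes its speed limit or range.

## Working session

There is one attempt and no reset: what is moved stays moved. The work goes in short steps, Python scripts to look and compute and a shell command to move; the robot and the scene stay as the last step left them, time stands still between calls to the robot, and variables do not carry over. Pictures are saved under pics/ and viewed, at most 10 in all, crops included, and the job is handed in when it is done.

```bash
ls; mkdir -p pics; cat > h.py <<'E'
import numpy as np, cv2
from bench import ctrl
def grab(n):
    f=ctrl.grab_frame(n); np.savez('/tmp/%s.npz'%n,**{k:np.asarray(f[k]) for k in('frame','depth','mtx','extrinsics')}); return f
def load(n): return dict(np.load('/tmp/%s.npz'%n))
def cloud(f):
    d=f['depth'];K=np.asarray(f['mtx']);E=np.asarray(f['extrinsics'])
    v,u=np.mgrid[:d.shape[0],:d.shape[1]]
    P=np.stack([(u-K[0,2])/K[0,0]*d,-(v-K[1,2])/K[1,1]*d,-d],-1)
    W=P@E[:3,:3].T+E[:3,3]; W[d==0]=np.nan
    return W
E
python3 - <<'E'
from h import *
for n in('scene','top'):
    f=grab(n); cv2.imwrite('pics/%s0.png'%n,f['frame']); print(n,f['extrinsics'].round(3).tolist(),f['mtx'].tolist(),[k for k in f])
s=ctrl.observe(); print(s['ee_pos'],s['tcp_rot'],s['time'],ctrl.grasp_offset)
E
```

```text
pics
scene [[-0.513, -0.681, 0.523, 1.314], [0.858, -0.408, 0.312, 0.493], [0.001, 0.608, 0.794, 1.197], [0.0, 0.0, 0.0, 1.0]] [[558.863413048684, 0.0, 316.59554162883774], [0.0, 558.863413048684, 234.3850917721176], [0.0, 0.0, 1.0]] ['frame', 'depth', 'mtx', 'extrinsics']
top [[0.062, 0.976, -0.208, 0.392], [-0.998, 0.062, -0.009, 0.03], [0.004, 0.208, 0.978, 1.04], [0.0, 0.0, 0.0, 1.0]] [[504.38762839942376, 0.0, 322.9853975683285], [0.0, 504.38762839942376, 245.80625988989678], [0.0, 0.0, 1.0]] ['frame', 'depth', 'mtx', 'extrinsics']
[ 0.15983509 -0.6294836   0.18239297] [[ 9.69211778e-01  2.46228048e-01 -5.27542068e-04]
 [ 2.46228581e-01 -9.69210514e-01  1.56997538e-03]
 [-1.24727347e-04 -1.65153456e-03 -9.99998628e-01]] 0.1 0.0187
```

View pics/top0.png

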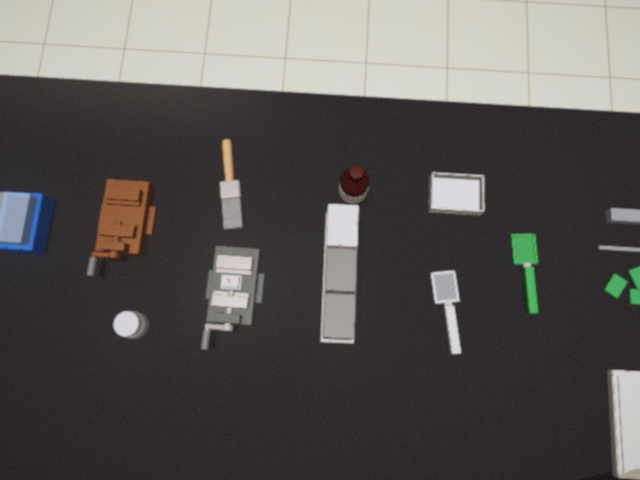

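View pics/scene0.png

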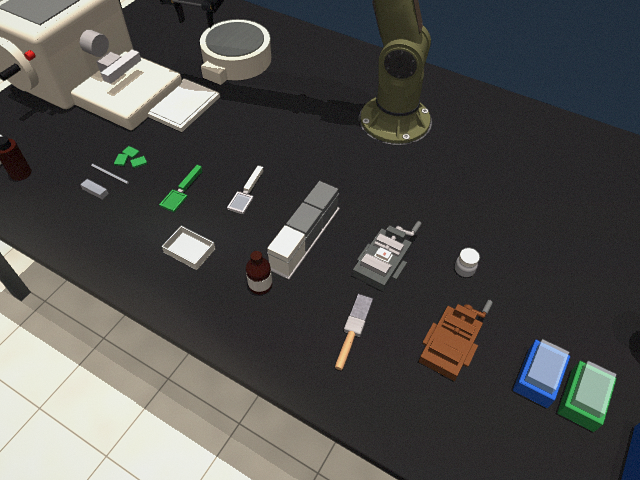

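The top view shows two vises: steel-grey at (235,287) and brown at (122,222). It also shows two magnifiers: grey frame with white handle at (447,310) and green at (527,270). The grey vise and the grey/white magnifier fit the description. The boxes stand between them at (340,272). Next I'll enlarge both to confirm and measure them from the two views.

```bash
python3 - <<'E'
from h import *
t=load('top');s=load('scene')
a=cv2.resize(t['frame'][235:360,190:275],None,fx=4,fy=4,interpolation=cv2.INTER_CUBIC)
b=cv2.resize(t['frame'][260:365,415:475],None,fx=4.76,fy=4.76,interpolation=cv2.INTER_CUBIC)[:500]
cv2.imwrite('pics/crop1.png',np.hstack([a,b]))
Wt=cloud(t);Ws=cloud(s)
p=lambda W,pts:[print((u,v),W[v,u].round(4)) for u,v in pts]
print('top');p(Wt,[(207,338),(206,345),(230,282),(233,263),(231,299),(262,290),(445,288),(452,325),(456,350),(342,225),(340,320),(355,175),(500,380)])
# magnifier handle, vise clouds, both cams
for n,W in(('top',Wt),('scene',Ws)):
    P=W.reshape(-1,3);C=(t if n=='top' else s)['frame'].reshape(-1,3).astype(int)
    g=(C.max(1)-C.min(1)<40)&(P[:,2]>.003)
    def box(x0,x1,y0,y1,z0=.003,z1=.2): return g&(P[:,0]>x0)&(P[:,0]<x1)&(P[:,1]>y0)&(P[:,1]<y1)&(P[:,2]>z0)&(P[:,2]<z1)
    m=box(.15,.5,-.32,-.18); Q=P[m]; print(n,'mag',len(Q),Q.min(0).round(3),Q.max(0).round(3))
    if len(Q): 
        for (c,r) in [cv2.minAreaRect((Q[:,:2]*1000).astype(np.float32))[:2]]: print(c,r,cv2.minAreaRect((Q[:,:2]*1000).astype(np.float32))[2])
    bx=box(.1,.6,-.13,.06,.08,.1);Q=P[bx]; print('boxes',len(Q),cv2.minAreaRect((Q[:,:2]*1000).astype(np.float32)),np.median(Q[:,2]))
E
```

```text
top
(207, 338) [0.4069 0.2509 0.053 ]
(206, 345) [0.3936 0.251  0.0546]
(230, 282) [0.5183 0.2185 0.0486]
(233, 263) [0.556  0.2155 0.0531]
(231, 299) [0.4847 0.2125 0.052 ]
(262, 290) [5.120e-01 1.599e-01 5.000e-04]
(445, 288) [ 0.5391 -0.2167  0.0067]
(452, 325) [ 0.4634 -0.2281  0.0213]
(456, 350) [ 0.4148 -0.2354  0.0254]
(342, 225) [0.6384 0.0046 0.088 ]
(340, 320) [ 0.4549 -0.0016  0.0891]
(355, 175) [ 0.7276 -0.0136  0.1286]
(500, 380) [ 0.362  -0.3308 -0.0013]
top mag 833 [ 0.171 -0.32   0.003] [ 0.499 -0.18   0.03 ]
(335.53802490234375, -249.10604858398438) (328.27691650390625, 138.85415649414062) 0.3870026171207428
boxes 2861 ((510.9824523925781, 2.6793441772460938), (178.35345458984375, 60.06379318237305), 1.1467682123184204) 0.08917798393035159
scene mag 1389 [ 0.15  -0.32   0.003] [ 0.5   -0.18   0.035]
(324.91241455078125, -250.19561767578125) (349.6444396972656, 139.59266662597656) 0.1044800877571106
boxes 1262 ((510.4405822753906, 1.2923011779785156), (178.22000122070312, 62.31236267089844), 0.6035030484199524) 0.09096256095319544
```

View pics/crop1.png

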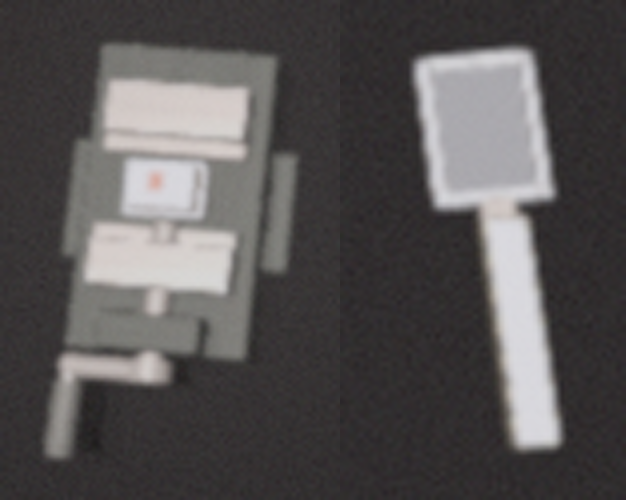

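The crop confirms both. On the left is the steel vise: cassette at crop (165,188), crank arm low at (120,365), sleeve at (62,415). On the right is the magnifier with grey frame at (485,125) and white handle at (520,330). Now I'll fit poses.

```bash
python3 - <<'E'
from h import *
t=load('top');s=load('scene')
def line(Q):
    c=Q.mean(0);_,_,vt=np.linalg.svd(Q[:,:2]-c[:2],full_matrices=False);v=vt[0]*np.sign(vt[0][0]);return v
for n,f in(('top',t),('scene',s)):
    W=cloud(f);C=f['frame'].astype(int).max(-1);P=W.reshape(-1,3);C=C.ravel()
    def sel(x0,x1,y0,y1,z0,z1,cm=0): return P[(P[:,0]>x0)&(P[:,0]<x1)&(P[:,1]>y0)&(P[:,1]<y1)&(P[:,2]>z0)&(P[:,2]<z1)&(C>cm)]
    rect=lambda Q:[np.round(x,1) for x in cv2.minAreaRect((Q[:,:2]*1000).astype(np.float32))]
    Q=sel(.36,.62,-.29,-.16,-.004,.04,120); print(n,'mag',len(Q),rect(Q))
    H=sel(.39,.49,-.27,-.19,.012,.04,120); F=sel(.49,.58,-.27,-.16,-.004,.016,90)
    print(' handle',H.mean(0).round(4),np.median(H[:,2]),line(H),rect(H),' frame',rect(F),np.median(F[:,2]))
    V=sel(.36,.62,.14,.28,.006,.09); print(' vise all',rect(V))
    J=sel(.46,.60,.15,.28,.044,.07);print(' jaws',rect(J),line(J))
    S=sel(.36,.425,.22,.28,.02,.08,50);print(' sleeve',len(S),S.min(0).round(3),S.max(0).round(3),S.mean(0).round(4),line(S),rect(S))
    Wx=sel(.50,.535,.19,.24,.042,.06,120);print(' wax',len(Wx),Wx.mean(0).round(4),rect(Wx))
E
```

```text
top mag 1345 [array([ 492.5, -225.4]), array([171.4,  55.9]), np.float64(9.9)]
 handle [ 0.4496 -0.2284  0.0228] 0.022934087997694252 [0.98742655 0.15807848] [array([ 449.7, -229. ]), array([81.6, 19.2]), np.float64(9.6)]  frame [array([ 533.5, -218.6]), array([89.2, 57.1]), np.float64(9.4)] 0.006685015083394807
 vise all [array([490.8, 217.2]), array([114.5, 207.7]), np.float64(89.3)]
 jaws [array([516.9, 216.9]), array([ 70.5, 111.5]), np.float64(89.2)] [ 0.99988537 -0.01514094]
 sleeve 146 [0.387 0.248 0.047] [0.424 0.263 0.061] [0.4056 0.2543 0.0553] [ 0.99983894 -0.01794676] [array([405.8, 255.7]), array([14.8, 36.8]), np.float64(88.3)]
 wax 203 [0.5195 0.2188 0.0492] [array([517.6, 218.3]), array([33.4, 34.7]), np.float64(0.5)]
scene mag 507 [array([ 494.1, -227.5]), array([171.5,  57.1]), np.float64(10.0)]
 handle [ 0.4515 -0.2307  0.0255] 0.02546593212557946 [0.98529654 0.17085297] [array([ 449.5, -232.2]), array([81.8, 20.4]), np.float64(8.5)]  frame [array([ 537.5, -219.9]), array([84. , 57.1]), np.float64(10.0)] 0.00933464535567563
 vise all [array([489.5, 210.3]), array([259.5, 139.2]), np.float64(0.9)]
 jaws [array([518.7, 215. ]), array([ 70.7, 117.2]), np.float64(89.6)] [ 0.99984236 -0.01775558]
 sleeve 64 [0.387 0.246 0.05 ] [0.425 0.26  0.062] [0.4082 0.2537 0.0568] [ 0.99984972 -0.01733577] [array([405.8, 253.2]), array([37.9, 13.5]), np.float64(0.6)]
 wax 133 [0.5211 0.2181 0.0493] [array([517.8, 214.8]), array([34.2, 43. ]), np.float64(2.5)]
```

```bash
cat >> h.py <<'E'
from scipy.spatial.transform import Rotation as R
def Rd(yaw):  # tool down, tool x at world yaw (deg)
    c,s=np.cos(np.radians(yaw)),np.sin(np.radians(yaw)); return np.array([[c,s,0],[s,-c,0],[0,0,-1.]])
def calc(*targets):  # targets (grasp-point xyz in m, yaw): shift mm / rotvec from present pose
    s=ctrl.observe();R0=np.array(s['tcp_rot']);p=np.array(s['ee_pos'])
    for g,yaw in targets:
        T=Rd(yaw); q=np.array(g)+ctrl.grasp_offset*T[:,2]
        print((R0.T@(q-p)*1000).round(1).tolist(),R.from_matrix(R0.T@T).as_rotvec().round(3).tolist())
    print('t',s['time'],'p',p.round(4),'F',np.round(s['force'],1),'gap',s['finger_gap'])
E
python3 -c "
from h import *
calc(((.42,-.47,.25),14),((.55,-.12,.25),5))"
```

```text
[291.4, -90.6, -48.8] [-0.002, 0.0, 0.004]
[503.6, -397.8, -48.3] [-0.002, 0.0, 0.162]
t 0.1 p [ 0.1598 -0.6295  0.1824] F [-0.3 -0.5 -0.1] gap 0.08703047050306352
```

```bash
python3 -m inch '[[87,[0,0,-50],[0,0,0]],[87,[40,-12,-50],[0,0,0]],[87,[290,-90,-50],[0,0,0]],[87,[290,-90,-50],[0,0,0]],[87,[290,-90,-50],[0,0,0]],[87,[290,-90,-50],[0,0,0]],[87,[290,-90,-50],[0,0,0]],[87,[290,-90,-50],[0,0,0]],[87,[290,-90,-50],[0,0,0]],[87,[290,-90,-50],[0,0,0]]]'
python3 -c "
from h import *
calc(((.52,-.12,.25),7),((.52,.02,.25),0),((.406,.255,.16),-1))"
```

```text
time: 0.93
ee_pos: [0.4243, -0.4664, 0.2327]
tcp_rot: [[0.967, 0.256, 0.002], [0.256, -0.967, 0.003], [0.002, -0.002, -1.0]]
force: [0.0, -0.6, 0.1]
finger_gap: 0.0869
grip_force: 0.0
[181.0, -310.4, 2.6] [-0.002, -0.002, 0.136]
[216.8, -445.8, 3.0] [-0.003, -0.002, 0.258]
[166.5, -701.9, 93.5] [-0.003, -0.002, 0.276]
t 0.9333 p [ 0.4243 -0.4664  0.2327] F [ 0.  -0.6  0.1] gap 0.08692826630641426
```

```bash
python3 -m inch '[[87,[180,-310,0],[0,0,0.14]],[87,[180,-310,0],[0,0,0.14]],[87,[180,-310,0],[0,0,0.14]],[87,[180,-310,0],[0,0,0.14]],[87,[180,-310,0],[0,0,0.14]],[87,[180,-310,0],[0,0,0.14]],[87,[180,-310,0],[0,0,0.14]],[87,[180,-310,0],[0,0,0.14]],[87,[180,-310,0],[0,0,0.14]],[87,[180,-310,0],[0,0,0.14]]]'
python3 -c "
from h import *
calc(((.406,.255,.22),-1))"
```

```text
time: 1.77
ee_pos: [0.5182, -0.1198, 0.2336]
tcp_rot: [[0.993, 0.118, 0.001], [0.118, -0.993, 0.002], [0.001, -0.002, -1.0]]
force: [0.6, 0.4, -0.1]
finger_gap: 0.0869
grip_force: 0.0
[-67.3, -385.4, 33.0] [-0.002, -0.001, 0.135]
t 1.7667 p [ 0.5182 -0.1198  0.2336] F [ 0.6  0.4 -0.1] gap 0.08685150020058642
```

```bash
python3 -m inch '[[45,[-65,-385,30],[0,0,0.135]],[45,[-65,-385,30],[0,0,0.135]],[45,[-65,-385,30],[0,0,0.135]],[45,[-65,-385,30],[0,0,0.135]],[45,[-65,-385,30],[0,0,0.135]],[45,[-65,-385,30],[0,0,0.135]],[45,[-65,-385,30],[0,0,0.135]],[45,[-65,-385,30],[0,0,0.135]],[45,[-65,-385,30],[0,0,0.135]],[45,[-65,-385,30],[0,0,0.135]]]'
python3 - <<'E'
from h import *
f=grab('wrist');cv2.imwrite('pics/w1.png',f['frame'])
W=cloud(f);P=W.reshape(-1,3)
S=P[(P[:,0]>.36)&(P[:,0]<.425)&(P[:,1]>.22)&(P[:,1]<.29)&(P[:,2]>.035)&(P[:,2]<.08)]
if len(S): print(len(S),S.min(0).round(4),S.max(0).round(4),S.mean(0).round(4),np.percentile(S[:,2],[50,90,98]))
calc(((.406,.255,.05),-1))
E
```

```text
time: 2.6
ee_pos: [0.4084, 0.2533, 0.2033]
tcp_rot: [[1.0, -0.021, 0.0], [-0.021, -1.0, 0.001], [0.0, -0.001, -1.0]]
force: [-0.6, 0.3, -0.1]
finger_gap: 0.0452
grip_force: 0.0
454 [0.3899 0.2457 0.0493] [0.425  0.2594 0.0584] [0.408  0.2525 0.0553] [0.05571747 0.05714927 0.05783661]
[-1.9, 0.0, 171.9] [-0.002, 0.0, -0.001]
t 2.65 p [0.408  0.2546 0.2032] F [-1.   1.3 -0.5] gap 0.04523368556939005
```

View pics/w1.png

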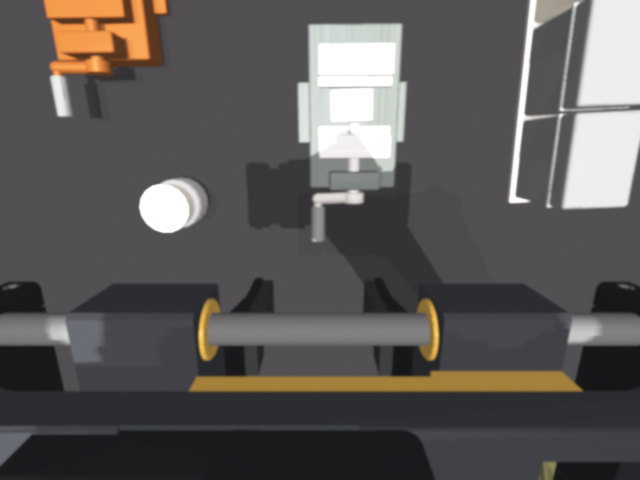

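The wrist view shows the sleeve at (318,222), with the arm at (340,199) on its vise side and the jar at (165,205), well clear. Three views agree on the sleeve: centre at about (0.406, 0.253, 0.050). Next I descend and grip.

```bash
python3 -m inch '[[45,[-2,1,40],[0,0,0]],[45,[-2,1,75],[0,0,0]],[45,[-2,1,110],[0,0,0]],[45,[-2,1,140],[0,0,0]],[45,[-2,1,160],[0,0,0]],[45,[-2,1,171],[0,0,0]],[45,[-2,1,171],[0,0,0]],[0,[-2,1,171],[0,0,0]],[0,[-2,1,171],[0,0,0]],[0,[-2,1,171],[0,0,0]]]' 30
python3 -m inch '[[0,[0,0,0],[0,0,0]],[0,[0,0,0],[0,0,0]],[0,[0,0,0],[0,0,0]]]'
python3 -c "
from h import *
calc(((.406,.253,.05),-1))"
```

```text
time: 3.48
ee_pos: [0.4101, 0.2485, 0.0339]
tcp_rot: [[1.0, -0.027, 0.003], [-0.027, -1.0, 0.001], [0.003, -0.001, -1.0]]
force: [1.2, -0.0, 0.5]
finger_gap: 0.0323
grip_force: 0.0
time: 3.73
ee_pos: [0.4091, 0.2482, 0.0329]
tcp_rot: [[1.0, -0.026, 0.001], [-0.026, -1.0, -0.0], [0.001, 0.0, -1.0]]
force: [-0.2, 0.3, 0.1]
finger_gap: 0.0127
grip_force: 0.0
[-3.2, -4.7, 1.6] [0.0, -0.001, -0.009]
t 3.7333 p [0.4091 0.2482 0.0329] F [-0.2  0.3  0.1] gap 0.012685485557978306
```

```bash
python3 -m inch '[[0,[0,0,0],[0,0,0]],[0,[0,0,0],[0,0,0]],[0,[0,0,0],[0,0,0]]]'
python3 - <<'E'
from h import *
print(ctrl.observe()['joint_positions'])
f=grab('scene');W=cloud(f);cv2.imwrite('pics/s2.png',cv2.resize(f['frame'][180:300,330:490],None,fx=5,fy=5))
f=grab('wrist');cv2.imwrite('pics/w2.png',f['frame'])
calc(((.406,.253,.05),-1))
E
```

```text
time: 3.98
ee_pos: [0.4086, 0.2481, 0.0323]
tcp_rot: [[1.0, -0.026, 0.0], [-0.026, -1.0, -0.0], [0.0, 0.0, -1.0]]
force: [0.7, -0.1, 0.6]
finger_gap: 0.0012
grip_force: 0.0
[  13.83358557   10.12649279  -51.22817376  115.48397827    9.2654179
   58.47298506 -133.3252567 ]
[-2.7, -4.8, 1.0] [0.0, 0.0, -0.009]
t 4.0833 p [0.4085 0.2481 0.0323] F [ 0.2  0.1 -0.5] gap 0.0007086123025792136
```

View pics/w2.png

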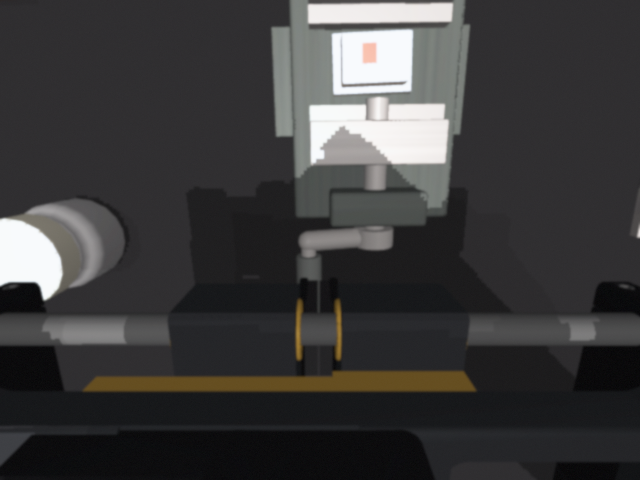

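```bash
python3 - <<'E'
from h import *
f=load('wrist');W=cloud(f)
for u,v in[(308,258),(308,265),(308,275),(345,239),(376,240),(319,320),(333,290),(305,290),(319,290)]: print((u,v),W[v,u].round(4),f['depth'][v,u])
E=f['extrinsics'];K=f['mtx']
for p in[(.4085,.2481,.0323),(.4085,.2481,.051),(.406,.253,.05),(.388,.253,.05),(.424,.253,.05)]:
    c=np.linalg.inv(E)@np.r_[p,1];print(p,K[0,0]*c[0]/-c[2]+K[0,2],K[1,1]*-c[1]/-c[2]+K[1,2],-c[2])
print(E.round(3))
E
```

```text
(308, 258) [0.4247 0.2526 0.0558] 0.18578617
(308, 265) [0.4207 0.2528 0.0559] 0.1867962
(308, 275) [0.4153 0.2529 0.0567] 0.18738855
(345, 239) [0.4334 0.2324 0.0509] 0.18807453
(376, 240) [0.4322 0.2154 0.0499] 0.18927029
(319, 320) [0.4401 0.2465 0.1561] 0.08491386
(333, 290) [0.4193 0.2406 0.0877] 0.15633371
(305, 290) [0.4196 0.2532 0.0878] 0.15626672
(319, 290) [0.4053 0.2472 0.054 ] 0.19260138
(0.4085, 0.2481, 0.0323) 317.3437140313122 271.4430106322623 0.2127082022882251
(0.4085, 0.2481, 0.051) 317.2598158156008 282.67441782321424 0.1946713414161771
(0.406, 0.253, 0.05) 308.7434152361955 286.3562510306181 0.19632971346065803
(0.388, 0.253, 0.05) 309.7665660785829 315.2632234808681 0.20107904304335944
(0.424, 0.253, 0.05) 307.66953602104934 256.016055234373 0.19158038387795664
[[-0.026  0.964  0.264  0.48 ]
 [-1.    -0.025 -0.007  0.246]
 [-0.    -0.264  0.965  0.233]
 [ 0.     0.     0.     1.   ]]
```

View pics/s2.png

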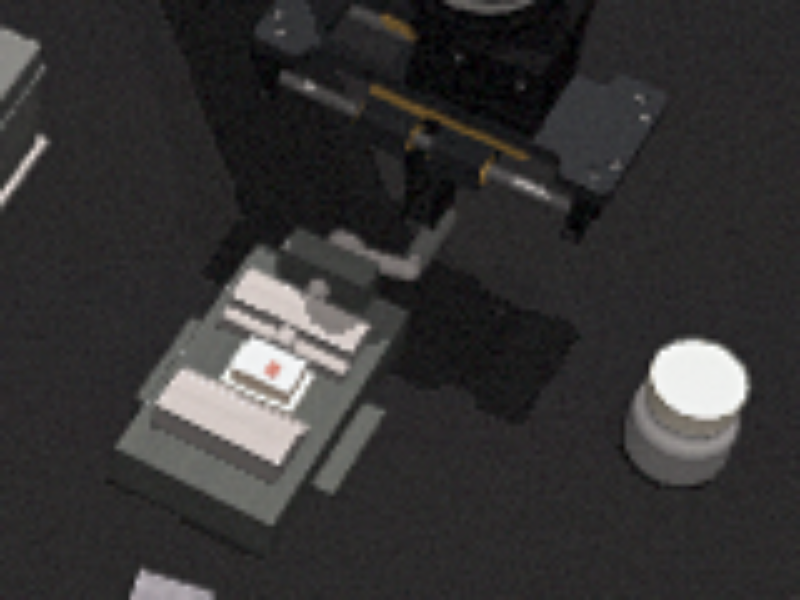

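The wrist picture shows the fingers at columns 302 and 335, with the sleeve at (308,265) passing under them. The gap reads 0, so the sleeve isn't between the pads. I'll check the depths.

```bash
python3 - <<'E'
from h import *
f=load('wrist');W=cloud(f)
for v in(272,278,284,292,300,340,350,360):
    print(v,[(u,*(W[v,u]*1000).round(0).astype(int)) if f['depth'][v,u]>0 else (u,0) for u in range(296,346,5)])
f=load('scene');W=cloud(f);P=W.reshape(-1,3)
m=(P[:,0]>.38)&(P[:,0]<.43)&(P[:,1]>.21)&(P[:,1]<.29)&(P[:,2]>.01)&(P[:,2]<.1)
Q=P[m]
for z in range(10,100,8):
    q=Q[(Q[:,2]*1000>=z)&(Q[:,2]*1000<z+8)]
    if len(q): print(z,len(q),(q.min(0)*1000).round(),(q.max(0)*1000).round())
E
```

```text
272 [(296, np.int64(396), np.int64(264), np.int64(-2)), (301, np.int64(417), np.int64(257), np.int64(56)), (306, np.int64(417), np.int64(254), np.int64(58)), (311, np.int64(417), np.int64(251), np.int64(57)), (316, np.int64(416), np.int64(249), np.int64(55)), (321, np.int64(415), np.int64(246), np.int64(52)), (326, np.int64(396), np.int64(242), np.int64(-1)), (331, np.int64(396), np.int64(239), np.int64(-1)), (336, np.int64(396), np.int64(235), np.int64(0)), (341, np.int64(396), np.int64(232), np.int64(-1))]
278 [(296, np.int64(392), np.int64(264), np.int64(-1)), (301, np.int64(419), np.int64(256), np.int64(72)), (306, np.int64(420), np.int64(253), np.int64(72)), (311, np.int64(414), np.int64(251), np.int64(57)), (316, np.int64(413), np.int64(249), np.int64(56)), (321, np.int64(411), np.int64(246), np.int64(51)), (326, np.int64(392), np.int64(242), np.int64(0)), (331, np.int64(420), np.int64(241), np.int64(73)), (336, np.int64(419), np.int64(238), np.int64(72)), (341, np.int64(391), np.int64(232), np.int64(0))]
284 [(296, np.int64(446), np.int64(253), np.int64(146)), (301, np.int64(4
[... 2671 characters left out ...]
2), np.int64(121)), (311, np.int64(404), np.int64(250), np.int64(119)), (316, np.int64(405), np.int64(248), np.int64(121)), (321, np.int64(405), np.int64(247), np.int64(120)), (326, np.int64(405), np.int64(245), np.int64(121)), (331, np.int64(405), np.int64(243), np.int64(120)), (336, np.int64(421), np.int64(242), np.int64(144)), (341, np.int64(434), np.int64(242), np.int64(164))]
42 5 [403. 221.  48.] [426. 259.  49.]
50 33 [388. 212.  50.] [430. 261.  58.]
58 21 [393. 248.  58.] [425. 259.  64.]
66 3 [413. 244.  73.] [418. 256.  73.]
74 20 [397. 240.  75.] [423. 258.  82.]
82 19 [402. 239.  82.] [421. 257.  90.]
90 16 [411. 240.  90.] [422. 258.  98.]
98 1 [419. 255. 100.] [419. 255. 100.]
```

The finger fronts end at z≈0.07, while the sleeve top is at 0.057. The pads therefore shut above the sleeve, even though the reported TCP z is 0.032. I'll open, correct y by 5 mm, go lower carefully and re-measure the tips.

```bash
python3 -m inch '[[45,[0,0,-10],[0,0,0]],[45,[0,0,-10],[0,0,0]],[45,[-3,-5,-10],[0,0,0]],[45,[-3,-5,-10],[0,0,0]],[45,[-3,-5,-5],[0,0,0]],[45,[-3,-5,0],[0,0,0]],[45,[-3,-5,4],[0,0,0]],[45,[-3,-5,8],[0,0,0]],[45,[-3,-5,8],[0,0,0]],[45,[-3,-5,8],[0,0,0]]]'
python3 - <<'E'
from h import *
f=grab('wrist');W=cloud(f)
cv2.imwrite('pics/w3.png',cv2.resize(f['frame'][200:400,200:440],None,fx=3.3,fy=3))
calc(((.406,.253,.05),-1))
m=(W[...,2]>.02)&(W[...,2]<.12)&(W[...,0]>.38)&(W[...,0]<.425)&(W[...,1]>.2)&(W[...,1]<.3)
for z in range(20,120,8):
    q=W[m&(W[...,2]*1000>=z)&(W[...,2]*1000<z+8)]*1000
    if len(q): print(z,len(q),q.min(0).round(),q.max(0).round(), 'L',q[q[:,1]>262][:,1].min(initial=999).round(),'R',q[q[:,1]<243][:,1].max(initial=0).round())
E
```

```text
time: 4.92
ee_pos: [0.4053, 0.253, 0.0238]
tcp_rot: [[1.0, -0.026, -0.001], [-0.026, -1.0, -0.0], [-0.001, 0.0, -1.0]]
force: [-0.4, 0.2, 0.7]
finger_gap: 0.0441
grip_force: 0.0
[0.4, 0.2, -7.2] [0.0, 0.001, -0.009]
t 4.9667 p [0.4056 0.2532 0.0241] F [-0.   0.   0.3] gap 0.044966232525958306
44 61 [393. 246.  45.] [425. 260.  52.] L 999.0 R 0.0
52 1403 [393. 246.  52.] [425. 259.  58.] L 999.0 R 0.0
60 254 [397. 221.  61.] [418. 283.  68.] L 274.0 R 230.0
68 378 [401. 221.  68.] [417. 283.  76.] L 274.0 R 230.0
76 395 [404. 221.  76.] [418. 283.  84.] L 274.0 R 230.0
84 471 [397. 219.  84.] [417. 285.  92.] L 274.0 R 230.0
92 448 [395. 217.  92.] [418. 287. 100.] L 275.0 R 230.0
100 169 [395. 219. 100.] [418. 286. 108.] L 274.0 R 231.0
108 1048 [394. 225. 108.] [411. 280. 116.] L 274.0 R 231.0
116 177 [398. 225. 116.] [413. 280. 120.] L 279.0 R 226.0
```

View pics/w3.png

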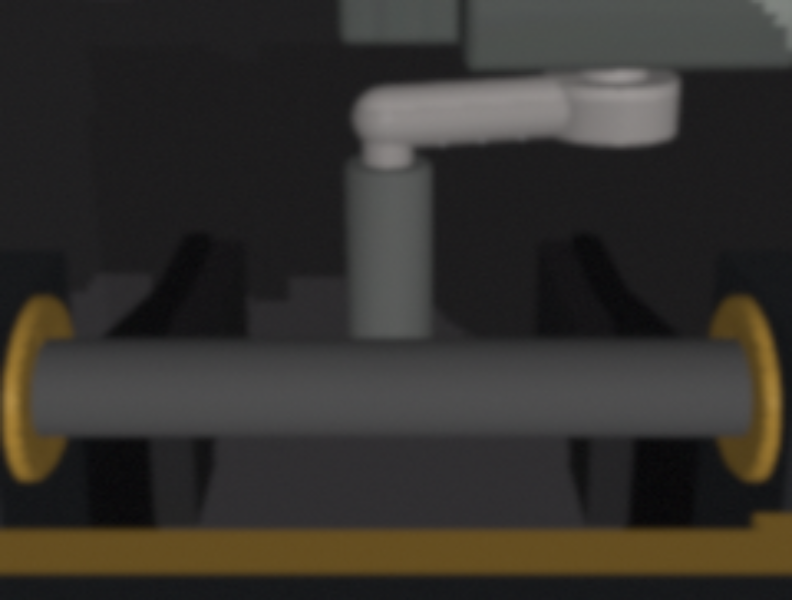

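The crop shows the sleeve at (390,250) centred between the fingers, whose tips end at (225,240) and (555,240), at z≈0.061. That means the real tips sit about 37 mm above the reported TCP. I'll lower about 28 mm in small steps, watching force, then check.

```bash
python3 -m inch '[[45,[0,0,5],[0,0,0]],[45,[0,0,10],[0,0,0]],[45,[0,0,14],[0,0,0]],[45,[0,0,14],[0,0,0]]]'
python3 - <<'E'
from h import *
f=grab('wrist');W=cloud(f)
calc(((.406,.253,.05),-1))
m=(W[...,2]>.01)&(W[...,2]<.1)&(W[...,0]>.38)&(W[...,0]<.425)&((abs(W[...,1]-.280)<.009)|(abs(W[...,1]-.225)<.009))
print('tip z',np.percentile(W[m][:,2],[0,1,3,10]))
E
```

```text
time: 5.3
ee_pos: [0.405, 0.2527, 0.0093]
tcp_rot: [[1.0, -0.026, -0.002], [-0.026, -1.0, -0.001], [-0.002, 0.001, -1.0]]
force: [0.1, 0.0, 0.1]
finger_gap: 0.0448
grip_force: 0.0
[0.8, -0.1, -21.6] [0.0, 0.001, -0.009]
t 5.35 p [0.4052 0.2529 0.0097] F [-0.3 -0.2  0.6] gap 0.04516729670546062
tip z [0.04684045 0.04845719 0.05000015 0.05471749]
```

```bash
python3 -m inch '[[45,[0,0,5],[0,0,0]],[45,[0,0,10],[0,0,0]],[45,[0,0,14],[0,0,0]],[45,[0,0,14],[0,0,0]],[0,[0,0,14],[0,0,0]],[0,[0,0,14],[0,0,0]],[0,[0,0,14],[0,0,0]],[0,[0,0,14],[0,0,0]],[0,[0,0,14],[0,0,0]],[0,[0,0,14],[0,0,0]]]' 30
python3 - <<'E'
from h import *
f=grab('wrist');W=cloud(f)
S=W[(W[...,0]>.41)&(W[...,0]<.425)&(abs(W[...,1]-.253)<.012)&(W[...,2]>.03)&(W[...,2]<.066)]
print(len(S),S.mean(0),S.max(0),ctrl.observe()['joint_positions'].round(1)); calc(((.406,.253,.05),-1))
E
```

```text
time: 6.18
ee_pos: [0.4059, 0.2534, -0.0036]
tcp_rot: [[1.0, -0.026, 0.0], [-0.026, -1.0, 0.0], [0.0, -0.0, -1.0]]
force: [1.0, 2.4, 0.2]
finger_gap: 0.013
grip_force: 30.5
1721 [0.41705617 0.25294801 0.05429348] [0.42499544 0.26499957 0.06597661] [  11.4   13.9  -50.3  117.1   13.1   54.6 -137.2]
[0.1, 0.4, -34.9] [-0.0, -0.0, -0.009]
t 6.2333 p [ 0.4059  0.2534 -0.0036] F [ 0.2 -0.1 -0.5] gap 0.013084119175574872
```

The sleeve is gripped (gap 13 mm, 30 N). I'll crank along the 38 mm arc, first from θ 0.25 to 1.25.

```bash
python3 -m inch '[[0,[0,1.2,-3.6],[0,0,0]],[0,[0,2.6,-7.1],[0,0,0]],[0,[0,4.4,-10.5],[0,0,0]],[0,[0,6.6,-13.6],[0,0,0]],[0,[0,9,-16.6],[0,0,0]],[0,[0,11.7,-19.2],[0,0,0]],[0,[0,14.7,-21.6],[0,0,0]],[0,[0,17.9,-23.6],[0,0,0]],[0,[0,24.8,-26.7],[0,0,0]],[0,[0,24.8,-26.7],[0,0,0]]]' 30
python3 -m inch '[[0,[0,0,0],[0,0,0]],[0,[0,0,0],[0,0,0]]]'
```

```text
time: 7.07
ee_pos: [0.4054, 0.2269, 0.0234]
tcp_rot: [[1.0, -0.028, 0.0], [-0.028, -1.0, -0.001], [0.0, 0.001, -1.0]]
force: [1.8, -1.5, 0.2]
finger_gap: 0.0126
grip_force: 30.0
time: 7.23
ee_pos: [0.4054, 0.2274, 0.0232]
tcp_rot: [[1.0, -0.027, 0.0], [-0.027, -1.0, -0.002], [0.0, 0.002, -1.0]]
force: [1.5, -2.0, 1.0]
finger_gap: 0.013
grip_force: 30.0
```

```bash
python3 -m inch '[[0,[0,3.7,-1],[0,0,0]],[0,[0,7.4,-1.6],[0,0,0]],[0,[0,11.2,-1.9],[0,0,0]],[0,[0,15,-1.8],[0,0,0]],[0,[0,18.8,-1.3],[0,0,0]],[0,[0,22.5,-0.4],[0,0,0]],[0,[0,26.1,0.8],[0,0,0]],[0,[0,29.5,2.4],[0,0,0]],[0,[0,32.8,4.3],[0,0,0]],[0,[0,35.9,6.5],[0,0,0]]]' 40
python3 -m inch '[[0,[0,0,0],[0,0,0]],[0,[0,0,0],[0,0,0]]]'
```

```text
time: 8.07
ee_pos: [0.405, 0.1936, 0.0169]
tcp_rot: [[1.0, -0.026, 0.002], [-0.026, -1.0, 0.002], [0.002, -0.002, -1.0]]
force: [4.1, 4.0, -1.1]
finger_gap: 0.0131
grip_force: 40.0
time: 8.23
ee_pos: [0.4049, 0.1929, 0.0165]
tcp_rot: [[1.0, -0.026, 0.002], [-0.026, -1.0, 0.001], [0.002, -0.001, -1.0]]
force: [5.5, 1.8, -4.2]
finger_gap: 0.0129
grip_force: 40.0
```

```bash
python3 -m inch '[[0,[0,1.8,1.5],[0,0,0]],[0,[0,3.2,2.8],[0,0,0]],[0,[0,4.5,4.1],[0,0,0]],[0,[0,5.7,5.6],[0,0,0]],[0,[0,6.9,7.1],[0,0,0]],[0,[0,8,8.6],[0,0,0]],[0,[0,9,10.2],[0,0,0]],[0,[0,9,10.2],[0,0,0]]]' 45
python3 -m inch '[[0,[0,0,0],[0,0,0]]]'; python3 -m inch '[[0,[0,0.7,1.2],[0,0,0]],[0,[0,0.7,1.2],[0,0,0]]]'
```

```text
time: 8.9
ee_pos: [0.4048, 0.1842, 0.0065]
tcp_rot: [[1.0, -0.026, 0.002], [-0.026, -1.0, 0.001], [0.002, -0.002, -1.0]]
force: [3.8, 3.7, -2.4]
finger_gap: 0.0124
grip_force: 45.0
time: 8.98
ee_pos: [0.4048, 0.1842, 0.0065]
tcp_rot: [[1.0, -0.026, 0.002], [-0.026, -1.0, 0.001], [0.002, -0.001, -1.0]]
force: [5.0, 3.6, -2.1]
finger_gap: 0.0127
grip_force: 45.0
time: 9.15
ee_pos: [0.4048, 0.1836, 0.0054]
tcp_rot: [[1.0, -0.026, 0.002], [-0.026, -1.0, 0.001], [0.002, -0.001, -1.0]]
force: [4.4, 3.6, -0.4]
finger_gap: 0.0125
grip_force: 45.0
```

```bash
for i in 1; do python3 -m inch '[[0,[0,0.5,1],[0,0,0]],[0,[0,0.9,2],[0,0,0]],[0,[0,0.9,2],[0,0,0]]]'; done; python3 -m inch '[[0,[0,0.5,1],[0,0,0]],[0,[0,0.5,1],[0,0,0]]]';  python3 -m inch '[[0,[0,0.4,1],[0,0,0]],[0,[0,0.4,1],[0,0,0]]]'
```

```text
time: 9.4
ee_pos: [0.4048, 0.1825, 0.0034]
tcp_rot: [[1.0, -0.026, 0.002], [-0.026, -1.0, 0.001], [0.002, -0.001, -1.0]]
force: [4.4, 3.7, -0.5]
finger_gap: 0.0127
grip_force: 45.0
time: 9.57
ee_pos: [0.4047, 0.1821, 0.0025]
tcp_rot: [[1.0, -0.026, 0.002], [-0.026, -1.0, 0.001], [0.002, -0.001, -1.0]]
force: [4.6, 4.1, 0.0]
finger_gap: 0.0128
grip_force: 45.0
time: 9.73
ee_pos: [0.4048, 0.1817, 0.0016]
tcp_rot: [[1.0, -0.026, 0.002], [-0.026, -1.0, 0.001], [0.002, -0.001, -1.0]]
force: [4.6, 3.5, 1.2]
finger_gap: 0.0127
grip_force: 45.0
```

```bash
python3 -m inch '[[0,[0,0.4,1],[0,0,0]],[0,[0,0.4,1],[0,0,0]]]';  python3 -m inch '[[0,[0,0.4,1],[0,0,0]],[0,[0,0.4,1],[0,0,0]]]'; python3 -m inch '[[0,[0,0.4,1],[0,0,0]],[0,[0,0.4,1],[0,0,0]]]'
python3 - <<'E'
from h import *
f=grab('wrist');W=cloud(f);cv2.imwrite('pics/w4.png',cv2.resize(f['frame'][0:300,230:530],None,fx=2,fy=2))
E
```

```text
time: 9.9
ee_pos: [0.4047, 0.1813, 0.0006]
tcp_rot: [[1.0, -0.026, 0.002], [-0.026, -1.0, 0.001], [0.002, -0.001, -1.0]]
force: [3.1, 4.2, 3.2]
finger_gap: 0.0129
grip_force: 45.0
time: 10.07
ee_pos: [0.4048, 0.181, -0.0003]
tcp_rot: [[1.0, -0.026, 0.002], [-0.026, -1.0, 0.001], [0.002, -0.001, -1.0]]
force: [4.0, 3.9, 4.4]
finger_gap: 0.013
grip_force: 45.0
time: 10.23
ee_pos: [0.4048, 0.1807, -0.0011]
tcp_rot: [[1.0, -0.026, 0.002], [-0.026, -1.0, 0.001], [0.002, -0.001, -1.0]]
force: [2.4, 3.8, 6.0]
finger_gap: 0.0131
grip_force: 45.0
```

View pics/w4.png

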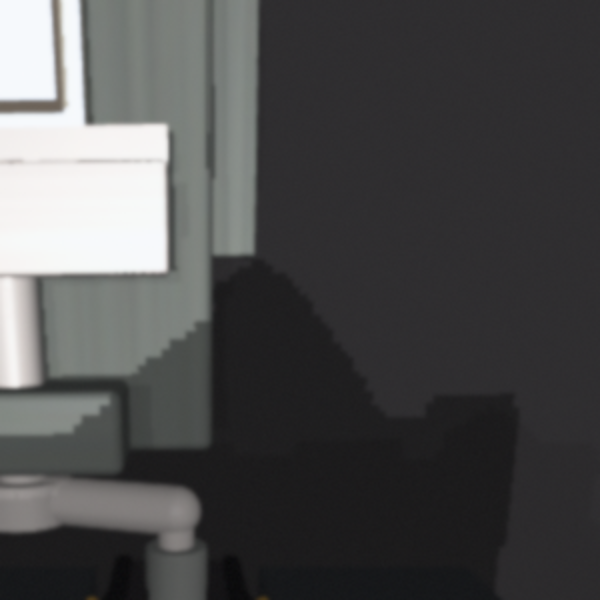

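The crop shows the jaw lip at (85,128) touching the cassette's edge, and the force is rising. I'll keep turning up to 13–16 N tangential.

```bash
python3 -m inch '[[0,[0,0.6,2],[0,0,0]],[0,[0,0.6,2],[0,0,0]]]' 50;  python3 -m inch '[[0,[0,0.5,1.5],[0,0,0]],[0,[0,0.5,1.5],[0,0,0]]]'
```

```text
time: 10.45
ee_pos: [0.4047, 0.1802, -0.003]
tcp_rot: [[1.0, -0.026, 0.002], [-0.026, -1.0, 0.001], [0.002, -0.001, -1.0]]
force: [2.8, 3.6, 8.1]
finger_gap: 0.0125
grip_force: 50.0
time: 10.62
ee_pos: [0.4048, 0.1798, -0.0042]
tcp_rot: [[1.0, -0.026, 0.002], [-0.026, -1.0, 0.001], [0.002, -0.001, -1.0]]
force: [1.2, 3.5, 10.9]
finger_gap: 0.0124
grip_force: 50.0
```

```bash
python3 -m inch '[[0,[0,0.4,1.5],[0,0,0]],[0,[0,0.4,1.5],[0,0,0]]]'
```

```text
time: 10.78
ee_pos: [0.4048, 0.1795, -0.0055]
tcp_rot: [[1.0, -0.026, 0.002], [-0.026, -1.0, 0.001], [0.002, -0.001, -1.0]]
force: [0.1, 2.4, 11.3]
finger_gap: 0.0125
grip_force: 50.0
```

```bash
python3 - <<'E'
from h import *
for n in('wrist','scene'):
    f=grab(n);W=cloud(f)
    S=W[(W[...,0]>.416)&(W[...,0]<.423)&(abs(W[...,1]-.18)<.013)&(W[...,2]>.03)&(W[...,2]<.075)]
    print(n,len(S),'zmax',np.percentile(S[:,2],[50,90,98]),'y',np.percentile(S[:,1],[2,50,98]))
    A=W[(W[...,0]>.428)&(W[...,0]<.437)&(W[...,1]>.165)&(W[...,1]<.235)&(W[...,2]>.035)]
    for y in range(170,235,8):
        a=A[(A[:,1]*1000>=y)&(A[:,1]*1000<y+8)]
        if len(a): print(y,len(a),np.percentile(a[:,2],95).round(4))
E
```

```text
wrist 524 zmax [0.05416409 0.05587891 0.06243167] y [0.17186278 0.17955816 0.19274674]
170 5482 0.1548
178 5782 0.1547
186 6191 0.1547
194 5981 0.1537
202 6263 0.1535
210 6124 0.1536
218 5101 0.1537
226 3249 0.1514
234 252 0.1449
scene 21 zmax [0.05502102 0.06501391 0.06994422] y [0.16780522 0.18009313 0.19017617]
170 92 0.4402
178 105 0.4378
186 146 0.4322
194 249 0.4245
202 210 0.4186
210 78 0.4163
218 47 0.2058
226 33 0.2076
234 1 0.1248
```

```bash
python3 -m inch '[[0,[0,0.3,1.5],[0,0,0]],[0,[0,0.3,1.5],[0,0,0]]]';python3 -m inch '[[0,[0,0.2,1.5],[0,0,0]],[0,[0,0.2,1.5],[0,0,0]]]'
python3 - <<'E'
from h import *
f=grab('wrist');W=cloud(f)
S=W[(W[...,0]>.416)&(W[...,0]<.423)&(abs(W[...,1]-.18)<.013)&(W[...,2]>.03)&(W[...,2]<.075)]
print(np.percentile(S[:,2],[50,90,98]))
J=W[(W[...,0]>.45)&(W[...,1]>.17)&(W[...,2]>.03)&(W[...,2]<.056)]
calc()
E
```

```text
time: 11.05
ee_pos: [0.4048, 0.1792, -0.0069]
tcp_rot: [[1.0, -0.026, 0.002], [-0.026, -1.0, 0.001], [0.002, -0.001, -1.0]]
force: [0.6, 3.2, 15.0]
finger_gap: 0.0128
grip_force: 50.0
time: 11.22
ee_pos: [0.4048, 0.179, -0.0082]
tcp_rot: [[1.0, -0.026, 0.002], [-0.026, -1.0, 0.0], [0.002, -0.001, -1.0]]
force: [-0.6, 3.3, 16.7]
finger_gap: 0.0125
grip_force: 50.0
[0.05196588 0.05358711 0.06704111]
t 11.2667 p [ 0.4049  0.179  -0.0082] F [-0.7  3.2 16.1] gap 0.012753970116326827
```

Tangential force is about 16 N, so the cassette is firmly clamped. I'll open and retract straight up.

```bash
python3 -m inch '[[40,[0,0,0],[0,0,0]],[40,[0,0,0],[0,0,0]],[40,[0,0,0],[0,0,0]],[40,[0,0,-15],[0,0,0]],[40,[0,0,-50],[0,0,0]],[40,[0,0,-90],[0,0,0]],[40,[0,0,-130],[0,0,0]],[40,[0,0,-170],[0,0,0]],[40,[0,0,-210],[0,0,0]],[40,[0,0,-240],[0,0,0]]]'
python3 - <<'E'
from h import *
calc()
f=grab('wrist');cv2.imwrite('pics/w5.png',f['frame']);W=cloud(f)
g=f['frame'].astype(int)
def sel(x0,x1,y0,y1,z0,z1): return W[(W[...,0]>x0)&(W[...,0]<x1)&(W[...,1]>y0)&(W[...,1]<y1)&(W[...,2]>z0)&(W[...,2]<z1)]
S=sel(.385,.424,.16,.2,.035,.075);print('sleeve',len(S),np.percentile(S[:,2],[50,95]),S.mean(0))
T=sel(.47,.56,.17,.26,.044,.056)
for x in range(470,560,4):
    t=T[(T[:,0]*1000>=x)&(T[:,0]*1000<x+4)]
    if len(t): print(x,len(t),np.percentile(t[:,1],[3,97]).round(3),np.median(t[:,2]).round(4))
E
```

```text
time: 12.1
ee_pos: [0.4026, 0.1766, 0.2322]
tcp_rot: [[1.0, -0.027, -0.001], [-0.027, -1.0, -0.002], [-0.001, 0.002, -1.0]]
force: [0.9, 1.3, -0.1]
finger_gap: 0.0401
grip_force: 0.0
t 12.1 p [0.4026 0.1766 0.2322] F [ 0.9  1.3 -0.1] gap 0.04008509420113774
sleeve 383 [0.06054934 0.06236287] [0.40657441 0.18073345 0.06029677]
470 33 [0.21  0.218] 0.0458
474 34 [0.211 0.219] 0.0458
478 35 [0.21  0.219] 0.0457
482 208 [0.181 0.247] 0.0492
486 259 [0.182 0.247] 0.0494
490 263 [0.182 0.247] 0.0494
494 267 [0.182 0.247] 0.0494
498 266 [0.182 0.247] 0.0493
502 198 [0.183 0.247] 0.0493
514 90 [0.202 0.231] 0.0491
518 129 [0.201 0.232] 0.0493
522 134 [0.201 0.232] 0.0495
526 132 [0.201 0.231] 0.0494
530 130 [0.202 0.231] 0.0495
534 132 [0.202 0.231] 0.0495
538 2 [0.229 0.233] 0.0483
546 158 [0.181 0.246] 0.0488
550 303 [0.181 0.245] 0.0494
554 307 [0.181 0.247] 0.0495
558 154 [0.181 0.246] 0.0496
```

View pics/w5.png

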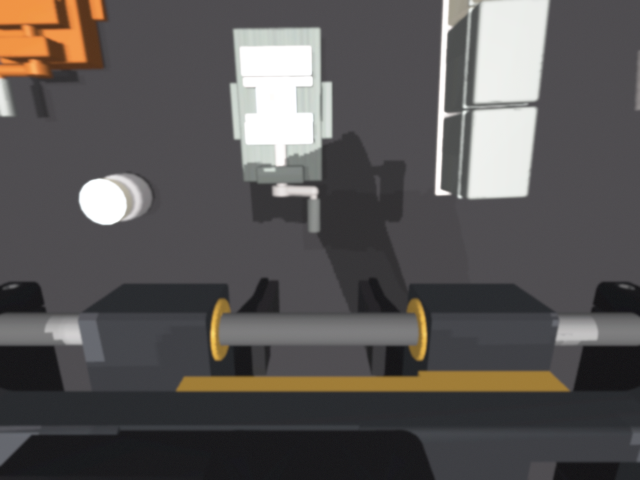

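The wrist view shows the jaw tight on the cassette (275,97), with the crank arm turned to the -y side at (300,190). The sleeve (top z 0.062) puts the crank at about 2.65 rad. The wax centre is at (0.5266, 0.2165, 0.0495). Next is the magnifier, with a stop above it for a wrist measurement.

```bash
sed -i 's/q=np.array(g)+ctrl.grasp_offset\*T\[:,2\]/q=np.array(g)+.056*T[:,2]/' h.py
python3 -m inch '[[45,[90,90,0],[0,0,0]],[45,[90,180,0],[0,0,0]],[45,[90,180,0],[0,0,0]],[45,[90,180,0],[0,0,0]],[45,[90,180,0],[0,0,0]],[45,[60,400,0],[0,0,-0.2]],[45,[60,400,0],[0,0,-0.2]],[45,[60,400,0],[0,0,-0.2]],[45,[60,400,0],[0,0,-0.2]],[45,[60,400,0],[0,0,-0.2]]]'
python3 -c "
from h import *
calc(((.46,-.23,.22),9.8))"
```

```text
time: 12.98
ee_pos: [0.4534, -0.2059, 0.2283]
tcp_rot: [[0.985, 0.172, -0.005], [0.172, -0.985, 0.001], [-0.005, -0.002, -1.0]]
force: [1.0, 0.0, 0.9]
finger_gap: 0.0451
grip_force: 0.0
[2.7, 25.0, 64.2] [-0.002, 0.005, 0.002]
t 12.9833 p [ 0.4534 -0.2059  0.2283] F [1.  0.  0.9] gap 0.045123502205292286
```

```bash
python3 -m inch '[[45,[-20,25,30],[0,0,0]],[45,[-20,25,30],[0,0,0]],[45,[-20,25,30],[0,0,0]],[45,[-20,25,30],[0,0,0]]]'
python3 - <<'E'
from h import *
calc()
f=grab('wrist');cv2.imwrite('pics/w6.png',f['frame']);W=cloud(f);C=f['frame'].max(-1)
def pr(n,Q):
    r=cv2.minAreaRect((Q[:,:2]*1000).astype(np.float32));c=Q.mean(0);_,_,v=np.linalg.svd(Q[:,:2]-c[:2],full_matrices=False)
    print(n,len(Q),[np.round(x,1) for x in r],'mean',c.round(4),'yaw',np.degrees(np.arctan2(*(v[0]*np.sign(v[0][0]))[::-1])),'z',np.percentile(Q[:,2],[5,50,95]).round(4))
base=(W[...,0]>.34)&(W[...,0]<.62)&(abs(W[...,1]+.222)<.05)&(W[...,2]<.05)&(C>100)
pr('all',W[base]);pr('handle',W[base&(W[...,2]>.014)&(W[...,0]<.52)]);pr('frame',W[base&(W[...,2]<.014)&(W[...,0]>.495)])
E
```

```text
time: 13.32
ee_pos: [0.4397, -0.2314, 0.1988]
tcp_rot: [[0.985, 0.172, -0.003], [0.172, -0.985, 0.002], [-0.003, -0.003, -1.0]]
force: [0.4, 0.1, -0.7]
finger_gap: 0.045
grip_force: 0.0
t 13.3167 p [ 0.4397 -0.2314  0.1988] F [ 0.4  0.1 -0.7] gap 0.04497058483591546
all 5228 [array([ 492.5, -225.6]), array([178.5,  55.2]), np.float64(9.0)] mean [ 0.5179 -0.2212  0.0108] yaw 9.056827035548205 z [-0.0009  0.0077  0.0239]
handle 1440 [array([ 463.1, -230.5]), array([102.6,  18. ]), np.float64(9.1)] mean [ 0.4613 -0.2307  0.0231] yaw 8.937975780550325 z [0.0216 0.0232 0.0245]
frame 3576 [array([ 537.2, -218.5]), array([88.1, 55.2]), np.float64(9.0)] mean [ 0.545  -0.2169  0.0065] yaw 8.059359668338992 z [-0.0009  0.0068  0.0104]
```

```bash
python3 -c "
from h import *
calc(((.479,-.2278,.046),9.0),((.479,-.2278,.025),9.0))"
```

```text
[38.4, 4.0, 209.6] [-0.002, 0.001, 0.018]
[38.4, 4.0, 230.6] [-0.002, 0.001, 0.018]
t 13.3667 p [ 0.4408 -0.2308  0.1996] F [-0.7 -0.2  0.3] gap 0.044780758569855784
```

```bash
python3 -m inch '[[45,[38,4,40],[0,0,0.015]],[45,[38,4,80],[0,0,0.015]],[45,[38,4,120],[0,0,0.015]],[45,[38,4,150],[0,0,0.015]],[45,[38,4,180],[0,0,0.015]],[45,[38,4,200],[0,0,0.015]],[45,[38,4,209],[0,0,0.015]],[45,[38,4,209],[0,0,0.015]],[45,[38,4,209],[0,0,0.015]]]'
python3 - <<'E'
from h import *
calc(((.479,-.2278,.025),9.0))
f=grab('wrist');W=cloud(f)
d=np.array([np.cos(.157),np.sin(.157)]);n=np.array([-d[1],d[0]])
q=W[...,:2]-np.array([.479,-.2278]);a=q@d;b=q@n
m=(abs(a)<.011)&(abs(b)>.018)&(abs(b)<.04)&(W[...,2]>.008)
print('tip z',np.sort(W[m][:,2])[:20:4], 'fingers b',[np.median(b[m&(b>0)]),np.median(b[m&(b<0)])])
h=(a<.03)&(a>.012)&(abs(b)<.014)&(W[...,2]>.015)&(W[...,2]<.035);print('handle b',np.percentile(b[h],[2,98]),np.median(W[h][:,2]))
mf=m&(W[...,2]<.06);print('inner',b[mf&(b>0)].min(),b[mf&(b<0)].max())
E
```

```text
time: 14.12
ee_pos: [0.4804, -0.229, -0.0078]
tcp_rot: [[0.987, 0.16, 0.001], [0.16, -0.987, -0.0], [0.001, 0.0, -1.0]]
force: [0.8, -0.4, 0.9]
finger_gap: 0.0452
grip_force: 0.0
[-1.2, -1.4, 23.2] [0.0, -0.001, 0.003]
t 14.1167 p [ 0.4804 -0.229  -0.0078] F [ 0.8 -0.4  0.9] gap 0.045160529807021677
tip z [0.02990946 0.03025392 0.03068305 0.03080247 0.03119726] fingers b [np.float64(0.02369959516471668), np.float64(-0.02875000759591857)]
handle b [-0.00845239  0.00859996] 0.023144072010523098
inner 0.02025794037199982 -0.024256654118361295
```

```bash
python3 -m inch '[[45,[-1,-1.5,8],[0,0,0]],[45,[-1,-1.5,16],[0,0,0]],[45,[-1,-1.5,21],[0,0,0]],[45,[-1,-1.5,24],[0,0,0]],[45,[-1,-1.5,24],[0,0,0]],[0,[-1,-1.5,24],[0,0,0]],[0,[-1,-1.5,24],[0,0,0]],[0,[-1,-1.5,24],[0,0,0]],[0,[-1,-1.5,24],[0,0,0]],[0,[-1,-1.5,24],[0,0,0]]]' 40
python3 -m inch '[[0,[0,0,0],[0,0,0]],[0,[0,0,-5],[0,0,0]],[0,[0,0,-15],[0,0,0]],[0,[0,0,-30],[0,0,0]],[0,[0,0,-45],[0,0,0]],[0,[0,0,-60],[0,0,0]],[0,[0,0,-60],[0,0,0]]]'
python3 -c "
from h import *
grab('scene');calc(((.479,-.2278,.025),9.0))"
```

```text
time: 15.0
ee_pos: [0.4781, -0.2284, -0.0327]
tcp_rot: [[0.987, 0.158, 0.0], [0.158, -0.987, -0.0], [0.0, 0.0, -1.0]]
force: [-0.1, 0.3, -0.0]
finger_gap: 0.0192
grip_force: 0.2
time: 15.58
ee_pos: [0.4806, -0.2295, 0.0309]
tcp_rot: [[0.987, 0.158, 0.006], [0.158, -0.987, -0.003], [0.005, 0.004, -1.0]]
force: [0.7, -0.4, -0.6]
finger_gap: 0.018
grip_force: 40.0
[-0.6, -1.6, 60.3] [0.003, -0.003, 0.002]
t 15.6333 p [ 0.4796 -0.2291  0.0293] F [-1.  -0.2 -0.8] gap 0.017797784775445635
```

The magnifier is held (18 mm gap, 40 N). I'll lift it high, then measure the frame in hand with the wrist camera.

```bash
python3 -m inch '[[0,[0,0,-20],[0,0,0]],[0,[0,0,-45],[0,0,0]],[0,[0,0,-70],[0,0,0]],[0,[0,0,-95],[0,0,0]],[0,[0,0,-110],[0,0,0]],[0,[0,0,-110],[0,0,0]],[0,[0,0,-110],[0,0,0]],[0,[0,0,-110],[0,0,0]]]'
cat > m.py <<'E'
from h import *
s=ctrl.observe();f=grab('wrist');W=cloud(f);C=f['frame'].max(-1)
p=np.array(s['ee_pos']);T=np.array(s['tcp_rot']);L=(W-p)@T*1000  # tool coords mm
m=(C>90)&(L[...,0]>18)&(L[...,0]<125)&(abs(L[...,1])<50)&(abs(L[...,2]+38)<45)&(L[...,2]<5)
Q=L[m]; print(len(Q),np.percentile(Q,[1,50,99],axis=0).round(1).tolist())
F=Q[(Q[:,0]>35)]; 
A=np.c_[F[:,:2],np.ones(len(F))];w=np.ones(len(F),bool)
for _ in range(6):
    c=np.linalg.lstsq(A[w],F[w,2],rcond=None)[0];r=F[:,2]-A@c;w=abs(r)<max(2,2*np.median(abs(r[w])))
G=F[w];print('top plane z=',c.round(4),len(G),'tilt deg x,y',np.degrees(np.arctan(c[:2])).round(2),'rect',[np.round(v,1) for v in cv2.minAreaRect(G[:,:2].astype(np.float32))],'pct',np.percentile(G,[1,99],axis=0).round(1).tolist())
calc()
E
python3 m.py
```

```text
time: 16.3
ee_pos: [0.4768, -0.2278, 0.1352]
tcp_rot: [[0.987, 0.158, -0.003], [0.158, -0.987, 0.001], [-0.002, -0.002, -1.0]]
force: [-0.7, 0.0, -1.1]
finger_gap: 0.018
grip_force: 40.0
18125 [[20.2, -24.0, -56.4], [66.9, 0.4, -39.6], [99.0, 24.6, -37.6]]
top plane z= [-4.00000e-03 -2.00000e-04 -3.88757e+01] 11736 tilt deg x,y [-0.23 -0.01] rect [array([67.6,  0.3]), array([50.2, 64.1]), np.float64(89.8)] pct [[40.5, -21.4, -41.1], [96.9, 22.5, -37.5]]
t 16.35 p [ 0.4766 -0.2277  0.135 ] F [ 0.5  0.5 -1.5] gap 0.01766536163184722
```

In hand, the frame measures 64 × 50 mm, its centre 67.6 mm ahead of the tool axis, level within 0.3°. Now I cross over the boxes with the underside at 0.168 m, turning 80°.

```bash
python3 -m inch '[[0,[3,-10,0],[0,0,-0.04]],[0,[10,-34,0],[0,0,-0.13]],[0,[17,-57,0],[0,0,-0.22]],[0,[23,-80,0],[0,0,-0.3]],[0,[30,-102,0],[0,0,-0.39]],[0,[37,-125,0],[0,0,-0.48]],[0,[44,-148,0],[0,0,-0.57]],[0,[50,-170,0],[0,0,-0.65]],[0,[54,-182,0],[0,0,-0.7]],[0,[54,-182,0],[0,0,-0.7]]]'
python3 -c "
from h import *
calc(((.525,.149,.135+.056),89.))"
```

```text
time: 17.18
ee_pos: [0.5023, -0.0357, 0.1365]
tcp_rot: [[0.647, 0.762, -0.001], [0.762, -0.647, 0.002], [0.001, -0.002, -1.0]]
force: [0.3, 0.7, -0.5]
finger_gap: 0.0175
grip_force: 40.0
[155.5, -102.2, 1.8] [-0.001, -0.001, -0.686]
t 17.1833 p [ 0.5023 -0.0357  0.1365] F [ 0.3  0.7 -0.5] gap 0.017528110050805987
```

```bash
python3 -m inch '[[0,[8,-6,0],[0,0,-0.04]],[0,[29,-19,0],[0,0,-0.13]],[0,[49,-32,0],[0,0,-0.22]],[0,[70,-46,0],[0,0,-0.31]],[0,[91,-60,0],[0,0,-0.4]],[0,[112,-74,0],[0,0,-0.49]],[0,[133,-87,0],[0,0,-0.58]],[0,[148,-97,0],[0,0,-0.65]],[0,[155,-102,0],[0,0,-0.685]],[0,[155,-102,0],[0,0,-0.685]]]'
python3 -m inch '[[0,[0,0,0],[0,0,0]],[0,[0,0,0],[0,0,0]]]'
python3 m.py; python3 -c "
from h import *
calc(((.525,.149,.0325+.056),89.))"
```

```text
time: 18.02
ee_pos: [0.5263, 0.1454, 0.1368]
tcp_rot: [[0.024, 1.0, -0.001], [1.0, -0.024, 0.001], [0.001, -0.001, -1.0]]
force: [-0.3, 0.1, -1.8]
finger_gap: 0.0179
grip_force: 40.0
time: 18.18
ee_pos: [0.5267, 0.1416, 0.1367]
tcp_rot: [[0.031, 1.0, -0.001], [1.0, -0.031, -0.001], [-0.001, -0.001, -1.0]]
force: [0.1, -0.5, -0.2]
finger_gap: 0.0181
grip_force: 40.0
18126 [[20.1, -24.9, -56.4], [66.9, -0.5, -39.6], [99.0, 23.7, -37.6]]
top plane z= [-6.70000e-03 -2.60000e-03 -3.87062e+01] 11788 tilt deg x,y [-0.39 -0.15] rect [array([67.7, -0.6]), array([50.5, 64.1]), np.float64(89.8)] pct [[40.7, -23.2, -41.2], [97.7, 21.9, -37.6]]
t 18.2333 p [0.5268 0.1416 0.1368] F [-0.8 -0.1 -0.7] gap 0.017690079937644945
[7.5, -2.0, 104.3] [-0.0, 0.001, -0.013]
t 18.2333 p [0.5268 0.1416 0.1368] F [-0.8 -0.1 -0.7] gap 0.017690079937644945
```

```bash
python3 -m inch '[[0,[4,-1,15],[0,0,-0.013]],[0,[7.5,-2,35],[0,0,-0.013]],[0,[7.5,-2,55],[0,0,-0.013]],[0,[7.5,-2,72],[0,0,-0.013]],[0,[7.5,-2,82],[0,0,-0.013]],[0,[7.5,-2,86],[0,0,-0.013]],[0,[7.5,-2,86],[0,0,-0.013]],[0,[7.5,-2,86],[0,0,-0.013]],[0,[7.5,-2,86],[0,0,-0.013]],[0,[7.5,-2,86],[0,0,-0.013]]]'
python3 m.py; python3 -c "
from h import *
calc(((.525,.149,.0325+.056),89.))"
```

```text
time: 19.07
ee_pos: [0.5257, 0.1517, 0.0522]
tcp_rot: [[0.014, 1.0, 0.002], [1.0, -0.014, 0.0], [0.0, 0.002, -1.0]]
force: [1.0, -0.1, -0.6]
finger_gap: 0.0178
grip_force: 40.0
24155 [[20.8, -42.7, -56.2], [66.5, 0.8, -39.1], [98.7, 46.5, 4.0]]
top plane z= [-6.60000e-03 -1.90000e-03 -3.87253e+01] 11747 tilt deg x,y [-0.38 -0.11] rect [array([67.6, -0.6]), array([50.3, 64.2]), np.float64(89.9)] pct [[40.6, -22.3, -41.2], [97.7, 22.1, -37.5]]
t 19.1167 p [0.5255 0.1516 0.0521] F [-0.2  0.3 -1.2] gap 0.017599941908209387
[-2.6, -0.5, 19.6] [0.002, -0.0, 0.003]
t 19.1167 p [0.5255 0.1516 0.0521] F [-0.2  0.3 -1.2] gap 0.017599941908209387
```

```bash
python3 -m inch '[[0,[-1,0,6],[0,0,0]],[0,[-2.5,-0.5,12],[0,0,0.003]],[0,[-2.5,-0.5,16],[0,0,0.003]],[0,[-2.5,-0.5,19],[0,0,0.003]],[0,[-2.5,-0.5,19],[0,0,0.003]],[0,[-2.5,-0.5,19],[0,0,0.003]],[0,[-2.5,-0.5,19],[0,0,0.003]],[0,[-2.5,-0.5,19],[0,0,0.003]],[0,[-2.5,-0.5,19],[0,0,0.003]],[0,[-2.5,-0.5,19],[0,0,0.003]]]'
python3 - <<'E'
from h import *
calc(((.525,.149,.0325+.056),89.))
for n in('top','scene','wrist'):
    f=grab(n);W=cloud(f);z=W[...,2]
    if n=='scene':cv2.imwrite('pics/s9.png',cv2.resize(f['frame'][175:295,330:490],None,fx=5,fy=5))
    base=(W[...,0]>.48)&(W[...,0]<.62)&(W[...,1]>.13)&(W[...,1]<.28)
    F=W[base&(z>.064)&(z<.082)&(W[...,1]>.178)]
    J=W[base&(z>.044)&(z<.056)&(W[...,0]>.54)]
    S=W[base&(z>.0)&(z<.04)]
    r=lambda Q:[np.round(x,1) for x in cv2.minAreaRect((Q[:,:2]*1000).astype(np.float32))] if len(Q)>3 else None
    print(n,'frame',len(F),r(F),np.median(F[:,2]) if len(F) else 0,'| jaw',len(J),r(J),np.median(J[:,2]) if len(J) else 0)
E
```

```text
time: 19.95
ee_pos: [0.5244, 0.1491, 0.0323]
tcp_rot: [[0.017, 1.0, 0.0], [1.0, -0.017, -0.0], [-0.0, 0.0, -1.0]]
force: [0.1, -0.0, -1.4]
finger_gap: 0.0176
grip_force: 40.0
[-0.1, 0.6, -0.2] [0.0, 0.0, 0.001]
t 19.95 p [0.5244 0.1491 0.0323] F [ 0.1 -0.  -1.4] gap 0.017560330243711213
top frame 0 None 0 | jaw 0 None 0
scene frame 493 [array([524.4, 214.2]), array([71.4, 57.6]), np.float64(87.1)] 0.0737297769354266 | jaw 281 [array([558.7, 213.9]), array([71.6, 35.6]), np.float64(89.2)] 0.050531627391170675
wrist frame 16971 [array([524.8, 213.3]), array([70.8, 50.2]), np.float64(89.2)] 0.071724295689188 | jaw 5526 [array([564. , 213.8]), array([70. , 21.4]), np.float64(88.9)] 0.04947513334407831
```

View pics/s9.png

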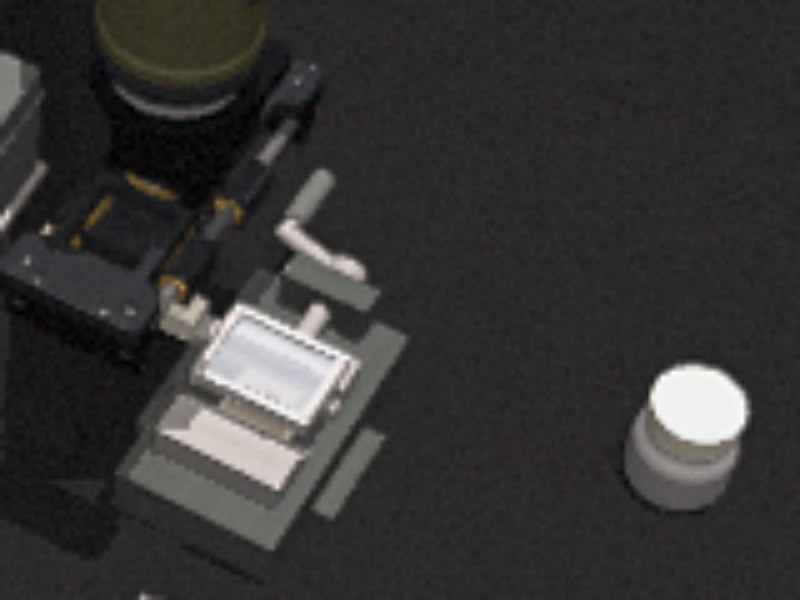

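The final picture shows the magnifier level over the clamped cassette at (275,365) and touching nothing. The crank is free at (315,200) and the jar is untouched. The frame centre measures (0.5248, 0.2167) and the wax (0.5266, 0.2165), so I'll nudge x by 1.7 mm, settle and check.

```bash
python3 -m inch '[[0,[0,0.9,0],[0,0,0]],[0,[0,1.7,0],[0,0,0]],[0,[0,1.7,0],[0,0,0]],[0,[0,1.7,0],[0,0,0]],[0,[0,1.7,0],[0,0,0]],[0,[0,1.7,0],[0,0,0]],[0,[0,1.7,0],[0,0,0]],[0,[0,1.7,0],[0,0,0]],[0,[0,1.7,0],[0,0,0]],[0,[0,1.7,0],[0,0,0]]]'
python3 -m inch '[[0,[0,0,0],[0,0,0]],[0,[0,0,0],[0,0,0]],[0,[0,0,0],[0,0,0]],[0,[0,0,0],[0,0,0]],[0,[0,0,0],[0,0,0]],[0,[0,0,0],[0,0,0]]]'
python3 m.py; python3 - <<'E'
from h import *
W=cloud(load('wrist'));z=W[...,2]
F=W[(W[...,0]>.48)&(W[...,0]<.58)&(W[...,1]>.186)&(W[...,1]<.27)&(z>.064)&(z<.082)]
print(F.min(0),F.max(0),np.percentile(F,[1,99],axis=0).mean(0))
E
```

```text
time: 20.93
ee_pos: [0.5259, 0.149, 0.0321]
tcp_rot: [[0.017, 1.0, -0.0], [1.0, -0.017, -0.0], [-0.0, -0.0, -1.0]]
force: [0.3, -0.5, -0.8]
finger_gap: 0.0177
grip_force: 40.0
time: 21.43
ee_pos: [0.5259, 0.149, 0.0321]
tcp_rot: [[0.017, 1.0, -0.0], [1.0, -0.017, -0.0], [-0.0, -0.0, -1.0]]
force: [0.7, 0.2, -0.5]
finger_gap: 0.0175
grip_force: 40.0
29649 [[21.4, -48.9, -56.1], [69.1, -0.0, -38.7], [109.1, 46.3, 1.5]]
top plane z= [ 3.30000e-03  3.57400e-01 -3.80293e+01] 18964 tilt deg x,y [ 0.19 19.67] rect [array([67.5, 10.9]), array([73.2, 65.4]), np.float64(89.6)] pct [[36.2, -24.9, -43.4], [99.2, 46.3, -16.4]]
t 21.4833 p [0.5259 0.149  0.0321] F [ 0.4 -0.3 -0.4] gap 0.01756557104863042
[0.50101444 0.18600268 0.06860547] [0.55183117 0.24886271 0.07646531] [0.52648084 0.21736798 0.07249083]
```

```bash
python3 -c "
from bench import ctrl
print(ctrl.sign_off())"
```

```text
the job is handed in; nothing more can be done
None
```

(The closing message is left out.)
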